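Clear the teardown deck into the catch tray

TASK

Push the catch tray fully home under the lip of the teardown deck, then take the scraper block from its dish and wipe all four broken housing pieces off the deck, out through its open end into the tray. They are sharp, so never touch them with the fingers. Stand the scraper back upright in its dish, with the tray still fully home, and leave the other things on the bench where they are.

Things in the scene. Friction and masses are not known exactly. Their poses are not given: they have to be found in the camera images.
- deck: Fixed deck (mm): bare aluminium plate on a grey base, 182 wide over all. Origin on the table, z up. Plate top at z 60, 158 wide (x -79 to 79), 300 long (y -150 to 150). Steel rims 12 thick stand 20 above the plate along both sides and the +y end; the -y end (y -150) is the open mouth, no rim. Lip underside at the mouth (y -150 to -108) at z 47.
- tray (a joint): Open steel catch tray on runners before the mouth: outside 190 (deck x) by 150 (deck y) mm, walls 4, bottom 5 and rim 45 above the table. Value: m pulled out along the deck's -y, 0 to 0.10; 0 is fully home against its stop, the inner wall 20 mm under the lip. At value q its outermost face is at deck y = -(0.280 + q). Slides with about 5 N.
- tray_floor (a point): Centre of the catch tray's inner floor (inside 182 by 142), moves with the tray; axes as the deck's. With the tray home it lies at deck x = 0, y = -205, z = 9.
- scraper: Wooden scraper block with a rubber sole, standing: body 140 along x, 36 along y (sole 32), 40 high; on it a bar handle 80 along x, 26 thick along y, from 39 to 85 above the sole. Origin at the centre of the sole's underside; z up. About 0.22 kg.
- dish: Plywood dish, fixed, in which the scraper is kept: 170 along x by 66 along y by 14 high outside, walls 5, inner floor 5 above the table. Origin under its centre.
- organiser: Grey divided parts box, fixed, 110 by 80 by 35 high; a bystander. Origin under its centre.
- shard_a: Sharp black piece of broken torch housing, lying on the deck: 62 x 26 x 10, with a raised bar across one end, 16 high in all. Origin near the middle of its underside. About 0.03 kg.
- shard_b: Sharp black piece of broken torch housing, lying on the deck: 60 x 30 x 10, L-shaped. Origin near the middle of its underside. About 0.03 kg.
- shard_c: Sharp black piece of broken torch housing, lying on the deck: 62 x 30 x 10, a plate with a stub at one end. Origin near the middle of its underside. About 0.03 kg.
- shard_d: Sharp black piece of broken torch housing, lying on the deck: 64 x 24 x 8, with a round boss, 16 high in all. Origin near the middle of its underside. About 0.03 kg.
- lantern: Bystander: hand lantern with black body, orange head and top handle, 180 by 68 by 82 high.
- cells: Bystander: flat pack of four blue cells, 65 by 72 by 18.
- reflector: Bystander: aluminium lamp reflector lying mouth down, 68 across, 44 high.
- driver: Bystander: screwdriver, 170 long.
- flux: Bystander: round jar, 48 across, 75 high.
- charger: Bystander: white charger block, 90 by 60 by 35.
Things that resemble listed ones, but are neither listed nor needed, are in the scene too. Leave any blue look-alike of the shard_d alone.

How it is judged (in metres and radians):
On the way, in this order (a step that is already met when the one before it is completed fails the run):
1. the tray is fully home (value of joint tray below 0.008 m), for 0.2 s.
2. the scraper has been lifted out of its dish, the tray still home (z of scraper in the frame of dish above 0.04 m and value of joint tray below 0.008 m), for 0.1 s.
3. all four pieces lie in the tray (x of shard_a in the frame of tray_floor between -0.093 and 0.093 m and y of shard_a in the frame of tray_floor between -0.073 and 0.073 m and z of each of shard_a, shard_b, shard_c, shard_d in the frame of tray_floor below 0.045 m and x of shard_b in the frame of tray_floor between -0.093 and 0.093 m and y of shard_b in the frame of tray_floor between -0.073 and 0.073 m and x of shard_c in the frame of tray_floor between -0.093 and 0.093 m and y of shard_c in the frame of tray_floor between -0.073 and 0.073 m and x of shard_d in the frame of tray_floor between -0.093 and 0.093 m and y of shard_d in the frame of tray_floor between -0.073 and 0.073 m), for 0.2 s.
At the end, for the whole second after the job is handed in: All four pieces lie inside the catch tray at rest, the tray is home within 8 mm, and the scraper stands upright (within 0.12 rad) and still on the floor of its dish, inside its walls (all of step 3 and value of joint tray below 0.008 m and x of scraper in the frame of dish between -0.02 and 0.02 m and y of scraper in the frame of dish between -0.02 and 0.02 m and z of scraper in the frame of dish below 0.012 m and angle between scraper's own z axis and vertical below 0.12 rad and linear speed of scraper below 0.02 m/s and linear speed of each of shard_a, shard_b, shard_c, shard_d below 0.03 m/s); the robot touches nothing.
It fails at once if the fingers touch a broken piece (over 1 N) (contact force between the fingers and shard_a above 1 N or contact force between the fingers and shard_b above 1 N or contact force between the fingers and shard_c above 1 N or contact force between the fingers and shard_d above 1 N).
It fails at once if a bystander is moved by more than 30 mm (distance of any of lantern, cells, reflector, driver, flux, charger from where it was at the start of the episode above 0.03 m).
It also fails if it takes over 67 s, if anything falls off the work surface, if the arm or the gripper's body presses on something with over 40 N, if the wrist force passes 120 N, or if a joint passes its speed limit or range.

ROBOT

A 6-joint arm with a two-finger parallel gripper is mounted at the origin on the work surface. World frame = base frame: x ahead of the robot, y to its left, z up, the work surface at z = 0. Lengths are in m, angles in degrees, forces in N, time in s.
With the tool pointing down it reaches from about 0.35 to 0.875 m from the base axis. Payload 4.2 kg.
Tool frame: the origin (TCP) lies at the very end of the fingers, on their centre line; the grasp point (between the pads) lies 19 mm behind it; z points along the fingers, y is the direction in which the jaws open and shut (so a half turn about z gives the same grasp; the last joint's range is limited). The gripper opens to 85 mm and grips with 20 to 120 N. Pads are 22 mm wide; open, the fingers measure 114 mm over their backs; the gripper's body (76 mm by 85 mm) begins 54 mm behind the grasp point. The pads swing forward as they close: fully open they stand 13 mm farther back than shut.
Start: joints at [-54.683, 22.042, 0.453, 0, -68.411, -14.817], TCP at [0.219, -0.585, 0.231] pointing down, gripper open.
Joint ranges: [-179.83, 179.83], [-69.29, 118.12], [-61.27, 80.66], [-181.25, 117.63], [-171.15, -9.14], [-177.46, 177.46]. Speed limits (degrees/s): [159.86, 159.86, 180, 180, 180, 180].

INTERFACE

Orientations are given as [roll, pitch, yaw] about the fixed x, y, z axes, in that order (R = Rz(yaw) Ry(pitch) Rx(roll)).
In Python, from bench import bot, viewer, job_done gives the robot as it stands. The module is installed in compiled form; this text tells all that it offers.
- The arm moves only by the tool jog_arm, never from a script. Its argument "steps" is text: rows parted by semicolons, each of 7 numbers parted by spaces: the turn, a rotation vector about the world's x, y, z in units of 5 degrees (1.0 is 5 degrees), then the shift along the world's x, y, z in units of 25 mm (1.0 is 25 mm), then the opening, from -1 (shut) to 1 (fully open). In form: wx wy wz tx ty tz jaw; .... A call has 1 to 8 rows; each row shifts and turns the pose as measured when the row begins; what a row does not reach is not made up. A row lasts 1/12 s, in which the tool goes at most 41.7 mm and 7.16 degrees, less where a joint would pass 70% of its speed; a pose out of reach is approached as far as the arm can. A call is refused whole if a number of a shift passes 1 or a number of a turn 1, either way. A call with a gripper value outside its range is refused whole. The fingers move at their own pace and stop on an object; "newtons" is the grip in N (left out, the last holds). Time passes only in rows, so rows that do not move let the fingers close. It gives the time, the measured TCP pose, the force and the opening at its end, in the units of the state.
- bot.sense(): the state, without advancing time (a new reading comes with each control period).
- viewer.read_camera(name): name is "side" or "top" or "wrist"; returns (picture, depth): 384x512x3 uint8, red, green, blue; 384x512 float32, m along the optical axis (not along the pixel's ray), 0 where there is no reading.
- viewer.camera_info(name): a dict with "fovy" (degrees; the focal length in pixels is half the picture's height over the tangent of half this angle, whatever the lens; pixels are square), "cx", "cy" (the principal point, pixels), "world_to_cam" (4x4, takes a point from world to camera coordinates). Camera axes: x right, y up, looking along -z (the intrinsics and any distortion apply to the point x, -y, -z); pixel columns grow to the right and rows downward; lengths in m; the calibration is good to about 2 mm. The wrist camera is an equidistant fisheye: a pixel r from the principal point sees the ray r / f radians off the axis. A picture is of the moment at which its call begins: read the wrist's pose just before it. camera_info takes no time and is no camera call; for the wrist camera it gives the pose at the moment of the call.
- job_done(): hands the job in, once; it reports no verdict.
The state is a dict: "clock": time; "joint_positions": joint angles; "qvel": joint speeds; "effort": joint torques, N m; "ee_pos": TCP position; "orientation": TCP orientation; "ft_force": force on the tool from outside, world axes, zero at the start; "moment": the same for the moment, N m; "finger_gap": finger opening in m.
Only numpy, scipy, OpenCV 4.12 (cv2) and the standard library are available. Lean on these libraries where they do the work, as an engineer would, in place of code of your own. Each camera call takes 0.05 s, during which the arm holds its last target. There are 200 camera calls.

## Working session

There is one attempt and no reset: what is moved stays moved. The work goes in short steps, Python scripts to look and compute and a tool call to move; the robot and the scene stay as the last step left them, time stands still between calls to the robot, and variables do not carry over. Pictures are saved under pics/ and viewed, on a budget of 10 in all, crops included, one or two more only if the job needs it, and the job is handed in when it is done.

Besides the shell and the picture viewer there is one more tool, called after "Request:" as name(argument=value, ...) on one line, values as JSON. jog_arm: Moves the arm, as the interface text tells. Its arguments: {"type":"object","properties":{"steps":{"type":"string"},"newtons":{"type":"number"}},"required":["steps"]}

```bash
mkdir -p pics; cat > h.py <<'E'
import numpy as np, cv2
from bench import bot, viewer, job_done
def K(n):
    i=viewer.camera_info(n); f=192/np.tan(np.radians(i['fovy'])/2); return f,i['cx'],i['cy'],np.linalg.inv(np.array(i['world_to_cam']))
def cloud(n,d,k=None):
    f,cx,cy,T=k or K(n); v,u=np.mgrid[:384,:512]
    p=np.stack([(u-cx)/f*d,-(v-cy)/f*d,-d],-1); return p@T[:3,:3].T+T[:3,3]
def ray(n,u,v,z):
    f,cx,cy,T=K(n); r=T[:3,:3]@np.array([(u-cx)/f,-(v-cy)/f,-1]); o=T[:3,3]; return o+r*(z-o[2])/r[2]
E
python3 - <<'E'
from h import *
print(bot.sense())
for n in('top','side'):
    im,d=viewer.read_camera(n); np.savez(f'{n}.npz',im=im,d=d)
    print(n,viewer.camera_info(n),(d==0).mean())
    cv2.imwrite(f'pics/{n}0.png',cv2.resize(im[:,:,::-1],(800,600)))
E
```

```text
{'clock': 0.0, 'joint_positions': array([-5.46852735e+01,  2.20902992e+01,  3.79029108e-01, -2.94658513e-02,
       -6.84139695e+01, -1.48191499e+01]), 'qvel': array([-0.03338096, -0.02168017,  0.03637349, -0.02851749,  0.00470281,
       -0.04184228]), 'effort': array([-7.31951741e-05, -3.92288768e+01,  1.88397288e+01,  4.18605432e+00,
       -4.64485915e-03, -6.93443297e-06]), 'ee_pos': array([ 0.21866387, -0.58485386,  0.23022013]), 'orientation': array([ 1.79871922e+02, -5.56805150e-03, -1.59515287e+02]), 'ft_force': array([ 0.42305644,  0.36616751, -1.70088764]), 'moment': array([0.044849  , 0.02473396, 0.03207654]), 'finger_gap': 0.08546241830110121}
top {'fovy': 56.8488327511593, 'cx': 259.6772654875472, 'cy': 188.6393463967695, 'world_to_cam': array([[-0.01749685, -0.99984196, -0.00314826, -0.05801061],
       [ 0.99470978, -0.01772565,  0.1011843 , -0.55789335],
       [-0.10122411, -0.0013612 ,  0.99486272, -0.9550632 ],
       [ 0.        ,  0.        ,  0.        ,  1.        ]])} 0.003814697265625
side {'fovy': 48.192569107240026, 'cx': 259.63356932621724, 'cy': 193.29234336707324, 'world_to_cam': array([[ 0.98406754, -0.17741103, -0.01167956, -0.55448984],
       [ 0.14495751,  0.76254682,  0.63048368, -0.0953068 ],
       [-0.10294855, -0.62213156,  0.77611463, -1.43709627],
       [ 0.        ,  0.        ,  0.        ,  1.        ]])} 0.004114786783854167
```

View pics/top0.png

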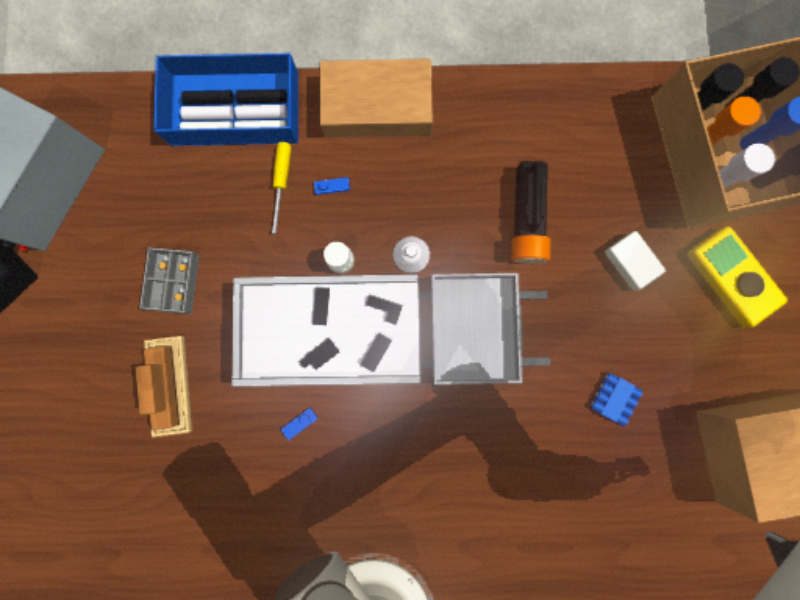

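View pics/side0.png

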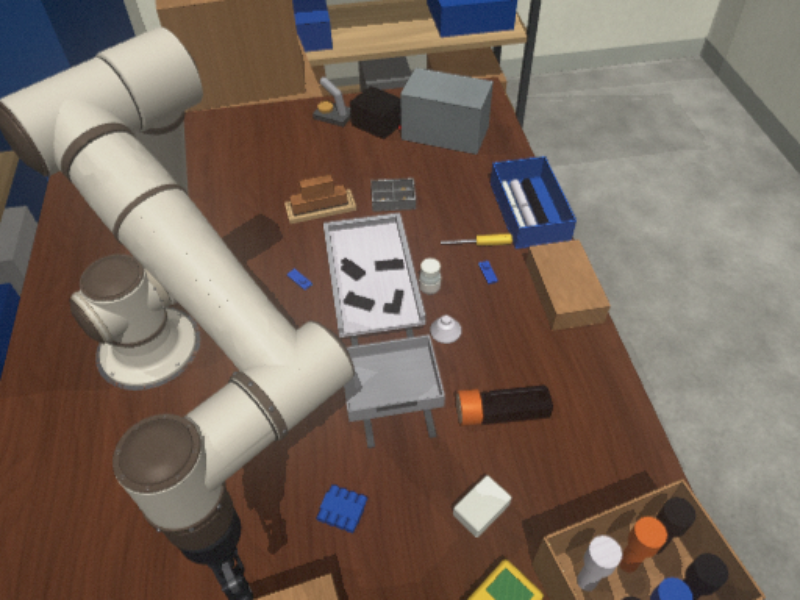

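The top view (800x600 scale) shows the deck at (232-420, 277-385) with its mouth to the right. The tray is pulled out at (432-521, 274-383), the scraper and dish are at (165, 385), and the four black shards are between (300, 288) and (402, 370). The flux jar (338, 257) and reflector (411, 253) stand near the deck's far side. The side view agrees.

```bash
python3 - <<'E'
from h import *
a=np.load('top.npz'); im,d=a['im'],a['d']; P=cloud('top',d); Z=P[...,2]
v,u=np.mgrid[:384,:512]
def box(m,name):
    m=m.astype(np.uint8); n,l,s,c=cv2.connectedComponentsWithStats(m)
    for i in range(1,n):
        if s[i,4]<40: continue
        p=P[l==i]; r=cv2.minAreaRect(p[:,:2].astype(np.float32)*1000)
        print(name,np.round(r[0],1),np.round(r[1],1),round(r[2],1),'z',np.round(np.median(p[:,2])*1000,1),'n',s[i,4],'px',c[i].round())
reg=lambda x0,x1,y0,y1:(u*800/512>x0)&(u*800/512<x1)&(v*600/384>y0)&(v*600/384<y1)
deck=reg(222,428,268,392)
box(deck&(Z>.05),'deck all'); box(deck&(Z>.075),'rims')
box(reg(426,528,266,392)&(Z>.037)&(Z<.055),'trayrim')
box(reg(120,200,325,445)&(Z>.075),'handle'); box(reg(120,200,325,445)&(Z>.035)&(Z<.06),'body');box(reg(120,200,325,445)&(Z>.006),'dish+')
g=im.max(-1)
box(deck&(g<90)&(Z>.055),'shard')
box(reg(318,360,235,275)&(Z>.03),'flux'); box(reg(385,432,230,275)&(Z>.01),'refl');box(reg(130,205,240,320)&(Z>.02),'org')
E
```

```text
deck all [496.5  68.4] [312.3 182.2] 90.0 z 61.8 n 8317 px [208. 211.]
rims [496.5  68.5] [311.8 182.4] 89.7 z 80.6 n 1438 px [195. 212.]
trayrim [ 496.4 -189.3] [153.2 190.3] 89.9 z 45.5 n 482 px [308. 209.]
handle [429.1 153.6] [ 79.6 449.2] 7.0 z 90.3 n 392 px [ 94. 249.]
body [403.6 362. ] [139.1  37.6] 6.9 z 45.5 n 497 px [103. 248.]
dish+ [427. 162.] [170.2 466.2] 6.4 z 44.5 n 1589 px [104. 247.]
shard [536.1  77.4] [21.3 59.5] 84.4 z 69.3 n 170 px [205. 195.]
shard [446.3  87.3] [26.6 44. ] 37.1 z 70.9 n 110 px [201. 229.]
flux [556.6 -11.2] [225.3  46.9] 42.0 z 75.2 n 278 px [216. 164.]
refl [563.4 -86.9] [205.8  63.1] 7.5 z 24.6 n 385 px [263. 162.]
org [556. 160.] [486.  113.8] 79.9 z 31.2 n 568 px [107. 178.]
```

Request:
jog_arm(steps="0 0 -1 1 1 0 -1;0 0 -1 1 1 0 -1;0 0 -1 1 1 0 -1;0 0 -1 1 1 0 -1;0 0 0 1 1 -0.5 -1;0 0 0 1 1 -0.5 -1;0 0 0 1 1 -0.5 -1;0 0 0 1 1 -0.5 -1", newtons=70)

```text
clock: 0.77
ee_pos: [0.4201, -0.3803, 0.1771]
orientation: [179.8, 0.0, 178.7]
ft_force: [1.5, -0.3, -0.5]
finger_gap: 0.0
```

```bash
python3 - <<'E'
from h import *
a=np.load('top.npz'); im,d=a['im'],a['d']; P=cloud('top',d); Z=P[...,2]
X,Y=P[...,0],P[...,1]
reg=(X>.425)&(X<.57)&(Y>-.08)&(Y<.205)&(im.max(-1)<110)&(Z>.055)
n,l,s,c=cv2.connectedComponentsWithStats(reg.astype(np.uint8))
for i in range(1,n):
    if s[i,4]>30:
        p=P[l==i]; print((p.min(0)*1000).round(),(p.max(0)*1000).round())
for nm,x0,x1,y0,y1,z0,z1 in(('handle',.3,.48,.28,.44,.075,.1),('body',.3,.48,.28,.44,.035,.06),('dish',.3,.52,.26,.46,.006,.02)):
    m=(X>x0)&(X<x1)&(Y>y0)&(Y<y1)&(Z>z0)&(Z<z1); r=cv2.minAreaRect(P[m][:,:2].astype(np.float32)*1000); print(nm,r,np.median(Z[m]))
E
```

```text
[506.  64.  62.] [568.  91.  81.]
[525. -50.  67.] [550.  -2.  75.]
[433.  48.  67.] [480. 112.  76.]
handle ((403.5059509277344, 362.5550231933594), (79.64352416992188, 27.945648193359375), 7.47590446472168) 0.09023330319704059
body ((403.57733154296875, 362.04296875), (139.10055541992188, 37.610740661621094), 6.921458721160889) 0.04547764150334588
dish ((405.85015869140625, 363.1922912597656), (175.5969696044922, 197.91372680664062), 3.637918710708618) 0.012170287560321347
```

Request:
jog_arm(steps="0 0 0.2 0.7 0.9 -0.5 -1;0 0 0 0.7 0.9 -1 -1;0 0 0 0.6 0.9 -1 -1;0 0 0 0 0.2 -1 -1;0 0 0 0 0 -1 -1;0 0 0 0 0 -1 -1;0 0 0 0 0 -0.5 -1;0 0 0 0 0 0 -1")

```text
clock: 1.43
ee_pos: [0.4754, -0.2957, 0.0173]
orientation: [179.7, -0.2, -179.6]
ft_force: [0.2, 0.2, 0.8]
finger_gap: 0.0
```

Request:
jog_arm(steps="0 0 0 0 0.4 0.1 -1;0 0 0 0 0.4 0 -1;0 0 0 0 0.4 0 -1;0 0 0 0 0.3 0 -1;0 0 0 0 0.3 0 -1")

```text
clock: 1.85
ee_pos: [0.4754, -0.2503, 0.0216]
orientation: [179.9, -0.1, -179.7]
ft_force: [-1.0, -5.7, -3.7]
finger_gap: -0.0005
```

```bash
cat > tray.py <<'E'
from h import *
im,d=viewer.read_camera('top'); np.savez('top.npz',im=im,d=d); P=cloud('top',d); X,Y,Z=P[...,0],P[...,1],P[...,2]
m=(abs(Z-.0455)<.004)&(X>.40)&(X<.46)&(Y<-.1)&(Y>-.3)
print('outer y',np.percentile(Y[m],[0,1,2,5])*1000,'home -217.6', bot.sense()['ee_pos'],bot.sense()['ft_force'])
E
python3 tray.py
```

```text
outer y [-236.36420861 -236.26443838 -236.17606584 -236.04989597] home -217.6 [ 0.47533504 -0.24909183  0.02184641] [0.51085348 0.53068938 0.49862014]
```

Request:
jog_arm(steps="0 0 0 0 0.35 0 -1;0 0 0 0 0.35 0 -1;0 0 0 0 0.2 0 -1;0 0 0 0 0.1 0 -1")

```text
clock: 2.23
ee_pos: [0.4759, -0.2316, 0.0239]
orientation: [-179.4, 0.2, -179.4]
ft_force: [1.0, -19.7, -14.0]
finger_gap: 0.0001
```

```bash
python3 tray.py
```

```text
outer y [-217.08247889 -217.05005974 -216.96124093 -216.87079398] home -217.6 [ 0.47592474 -0.23143587  0.02387486] [  0.6476063  -25.22651748 -14.33082032]
```

Request:
jog_arm(steps="0 0 0 0 0.04 0 -1;0 0 0 0 -0.5 0 -1;0 0 0 0 -0.3 0.5 -1;0 0 0 0 0 1 0;0 0 0 0 0 1 1;0 0 0 0 0 1 1;0 0 0 0 0 1 1;0 0 0.5 0 0.8 1 1")

```text
clock: 2.95
ee_pos: [0.4725, -0.2311, 0.1678]
orientation: [-179.4, 0.1, -177.2]
ft_force: [0.9, 0.0, 0.6]
finger_gap: 0.0607
```

Request:
jog_arm(steps="0 0 0.5 -0.1 1 0.5 1;0 0 0.5 -0.1 1 0 1;0 0 0 -0.1 1 0 1;0 0 0 -0.1 1 0 1;0 0 0 -0.1 1 0 1;0 0 0 -0.1 1 0 1;0 0 0 -0.1 1 0 1;0 0 0 -0.1 1 0 1")

```text
clock: 3.62
ee_pos: [0.4557, -0.0204, 0.1998]
orientation: [-179.3, 2.4, -172.0]
ft_force: [1.1, -0.2, 0.4]
finger_gap: 0.0855
```

Request:
jog_arm(steps="0 0 0 -0.1 1 0 1;0 0 0 -0.1 1 0 1;0 0 0 -0.1 1 0 1;0 0 0 -0.1 1 0 1;0 0 0 -0.1 1 0 1;0 0 0 -0.1 1 0 1;0 0 0 -0.1 1 0 1;0 0 0 -0.1 1 0 1")

```text
clock: 4.28
ee_pos: [0.4301, 0.194, 0.2105]
orientation: [179.9, 3.5, -171.8]
ft_force: [-0.1, 0.1, -0.5]
finger_gap: 0.0855
```

Request:
jog_arm(steps="0 0 0 -0.15 1 0 1;0 0 0 -0.15 1 0 1;0 0 0 -0.15 1 -0.2 1;0 0 0 -0.15 1 -0.4 1;0 0 0 -0.15 1 -0.4 1;0 0 0 -0.15 0.8 -0.4 1;0 0 0 0 0 0 1")

```text
clock: 4.87
ee_pos: [0.4017, 0.3542, 0.1846]
orientation: [178.8, 4.3, -171.4]
ft_force: [0.8, -0.4, 0.2]
finger_gap: 0.0851
```

Request:
jog_arm(steps="-0.24 0.85 -0.28 0.07 0.3 -0.5 1;0 0 0 0 0 0 1")

```text
clock: 5.03
ee_pos: [0.4006, 0.3626, 0.1728]
orientation: [179.4, -0.3, -172.5]
ft_force: [1.0, 0.7, -0.1]
finger_gap: 0.0854
```

```bash
python3 - <<'E'
from h import *
print(bot.sense()['ee_pos'],bot.sense()['orientation'])
im,d=viewer.read_camera('wrist'); cv2.imwrite('pics/w1.png',im[:,:,::-1])
E
```

```text
[0.40058057 0.36264693 0.1727577 ] [ 179.40720356   -0.27888956 -172.53875353]
```

View pics/w1.png

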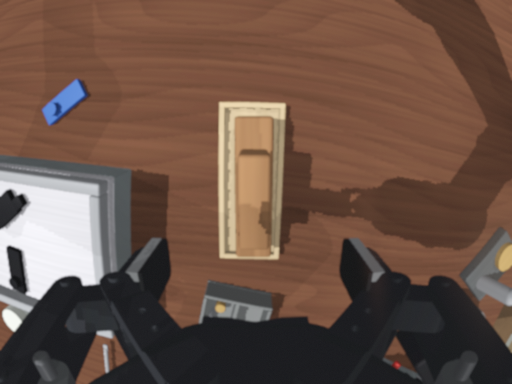

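The wrist view shows the scraper at (253, 185), midway between the fingers at columns ~150 and ~357, with the handle parallel to the pads. I'll descend.

Request:
jog_arm(steps="-0.1 0 0 0.1 0 -1 1;0 0 0 0 0 -1 1;0 0 0 0 0 -1 1;0 0 0 0 0 -1 1;0 0 0 0 0 -0.6 1;0 0 0 0 0 0 1")

```text
clock: 5.58
ee_pos: [0.4042, 0.3618, 0.0664]
orientation: [179.0, 0.7, -172.5]
ft_force: [0.0, -0.5, 0.2]
finger_gap: 0.0855
```

Request:
jog_arm(steps="-0.2 0.14 0 0 0 -0.5 1;0 0 0 0 0 0 1;0 0 0 0 0 0 -1;0 0 0 0 0 0 -1;0 0 0 0 0 0 -1;0 0 0 0 0 0 -1;0 0 0 0 0 0 -1;0 0 0 0 0 0 -1", newtons=70)

```text
clock: 6.25
ee_pos: [0.4063, 0.3637, 0.0648]
orientation: [179.2, 0.6, -172.4]
ft_force: [0.1, 0.3, -2.3]
finger_gap: 0.0249
```

Request:
jog_arm(steps="0 0 0 0 0 0 1;0 0 0 0 0 0 1;0 0 0 0 0 0 1;0 0 0 0 0 0 1;0 0 0 -0.1 -0.05 -0.4 1;0 0 0 0 0 -0.2 1")

```text
clock: 6.75
ee_pos: [0.4044, 0.3633, 0.0508]
orientation: [179.0, 0.8, -172.4]
ft_force: [-1.0, -0.3, -0.9]
finger_gap: 0.0856
```

Request:
jog_arm(steps="-0.2 0.16 0 0 0 0.1 1;0 0 0 0 0 0 -1;0 0 0 0 0 0 -1;0 0 0 0 0 0 -1;0 0 0 0 0 0 -1;0 0 0 0 0 0 -1;0 0 0 0 0 0 -1")

```text
clock: 7.33
ee_pos: [0.404, 0.3625, 0.0513]
orientation: [-179.9, -0.3, -172.4]
ft_force: [1.3, -0.2, -0.5]
finger_gap: 0.0254
```

Request:
jog_arm(steps="0 0 0 0 0 0.5 -1;0 0 0 0 0 1 -1;0 0 0 0 0 1 -1;0 0 0 0 0 1 -1;0 0 0 0 0 1 -1;0 0 0 0 0 1 -1;0 0 0 0 0 0 -1")

```text
clock: 7.92
ee_pos: [0.4001, 0.3573, 0.1899]
orientation: [-179.4, -0.8, -172.6]
ft_force: [0.3, 0.4, -1.7]
finger_gap: 0.0252
```

Request:
jog_arm(steps="0 0 -0.5 0.5 -1 0 -1;0 0 -0.5 0.5 -1 0 -1;0 0 -0.4 0.5 -1 0 -1;0 0 0 0.5 -1 0 -1;0 0 0 0.5 -1 0 -1;0 0 0 0.5 -1 0 -1;0 0 0 0.5 -1 0 -1;0 0 0 0 0 0 -1")

```text
clock: 8.58
ee_pos: [0.4856, 0.1751, 0.1862]
orientation: [-179.5, -1.1, -179.7]
ft_force: [-0.8, 1.0, -1.7]
finger_gap: 0.025
```

Request:
jog_arm(steps="0.1 -0.22 0 0.45 0.25 0 -1;0 0 0 0 0 0 -1;0 0 0 0 0 -1 -1;0 0 0 0 0 -0.8 -1;0 0 0 0 0 -0.5 -1;0 0 0 0 0 0 -1")

```text
clock: 9.08
ee_pos: [0.4973, 0.1836, 0.1252]
orientation: [179.8, 0.1, -179.7]
ft_force: [-0.3, -0.3, -1.3]
finger_gap: 0.0254
```

Request:
jog_arm(steps="0 0 0 0 0 -0.4 -1;0 0 0 0 0 -0.3 -1;0 0 0 0 0 0 -1")

```text
clock: 9.33
ee_pos: [0.4977, 0.1862, 0.1071]
orientation: [179.8, 0.2, -179.5]
ft_force: [0.3, 0.1, -2.3]
finger_gap: 0.0252
```

```bash
python3 tray.py; python3 - <<'E'
from h import *
im,d=viewer.read_camera('wrist')
a=np.load('top.npz')['im'][150:270,120:360,::-1]; a=cv2.resize(a,(720,360),interpolation=cv2.INTER_CUBIC)
cv2.imwrite('pics/t2.png',a)
E
```

```text
outer y [-220.59839277 -220.28254041 -218.10845666 -217.41403629] home -217.6 [0.49776596 0.18622614 0.10745287] [-0.01589471 -0.81898817 -1.55262843]
```

View pics/t2.png

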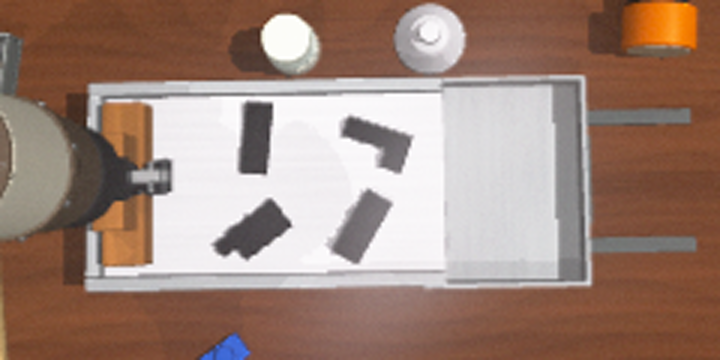

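The crop shows the scraper across the plate at (128, 185), inside the rims. All four shards lie ahead of it and the tray is home. I'll sweep.

Request:
jog_arm(steps="0 0 -0.1 -0.03 -0.4 0 -1;0 0 0 0 -0.4 0 -1;0 0 0 0 -0.4 0 -1;0 0 0 0 -0.4 0 -1;0 0 0 0 -0.4 0 -1;0 0 0 0 -0.4 0 -1;0 0 0 0 -0.4 0 -1;0 0 0 0 -0.4 0 -1")

```text
clock: 10.1
ee_pos: [0.4978, 0.0992, 0.1107]
orientation: [179.5, 0.5, 179.9]
ft_force: [-0.5, -0.0, -1.8]
finger_gap: 0.0252
```

Request:
jog_arm(steps="-0.1 0.1 0 0 0 -0.15 -1;0 0 0 -0.02 -0.4 -0.06 -1;0 0 0 0 -0.4 -0.03 -1;0 0 0 0 -0.4 -0.03 -1;0 0 0 0 -0.4 -0.03 -1")

```text
clock: 10.52
ee_pos: [0.5021, 0.058, 0.108]
orientation: [179.8, 0.7, -180.0]
ft_force: [-1.1, 2.9, 4.7]
finger_gap: 0.0253
```

Request:
jog_arm(steps="0 0.1 0 -0.15 -0.4 0 -1;0 0 0 -0.05 -0.4 -0.02 -1;0 0 0 0 -0.4 -0.02 -1;0 0 0 0 -0.4 -0.02 -1")

```text
clock: 10.85
ee_pos: [0.4992, 0.0153, 0.108]
orientation: [179.7, 0.5, -179.9]
ft_force: [-0.6, 3.4, 5.9]
finger_gap: 0.0252
```

Request:
jog_arm(steps="0 0.1 0 -0.1 -0.4 -0.02 -1;0 0 0 -0.02 -0.4 -0.02 -1;0 0 0 0 -0.4 -0.02 -1;0 0 0 0 -0.4 -0.02 -1;0 0 0 0 -0.4 -0.02 -1")

```text
clock: 11.27
ee_pos: [0.4988, -0.0393, 0.1081]
orientation: [179.6, 0.4, -179.8]
ft_force: [-1.0, 2.3, 6.5]
finger_gap: 0.025
```

```bash
python3 - <<'E'
from h import *
im,d=viewer.read_camera('top'); a=im[150:270,120:360,::-1]; cv2.imwrite('pics/t3.png',cv2.resize(a,(720,360),interpolation=cv2.INTER_CUBIC))
E
```

```text
(no output)
```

View pics/t3.png

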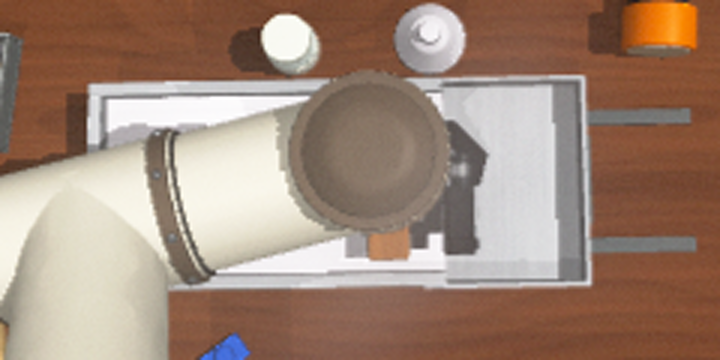

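The scraper is at about (390, 245) with the shards ahead of it. One or two are already past the mouth, near (465, 160-250). I'll continue.

Request:
jog_arm(steps="0 0.1 0 -0.1 -0.4 -0.02 -1;0 0 0 -0.02 -0.4 -0.02 -1;0 0 0 0 -0.4 -0.02 -1;0 0 0 0 -0.4 0 -1;0 0 0 0 -0.4 0 -1;0 0 0 0 -0.2 0 -1;0 0 0 0 0 0 -1")

```text
clock: 11.9
ee_pos: [0.4941, -0.1037, 0.106]
orientation: [179.6, -0.2, -180.0]
ft_force: [0.6, 2.1, 4.0]
finger_gap: 0.0253
```

Request:
jog_arm(steps="0 0 0 0 0 0.5 -1;0 0 0 0 0.3 1 -1;0 0 0 0 0.8 1 -1;0 0 0 0 1 1 -1;0 0 0 0 1 0 -1;0 0 0 0 1 0 -1;0 0 0 0 1 0 -1;0 0 0 0 1 0 -1")

```text
clock: 12.57
ee_pos: [0.4845, 0.0478, 0.1898]
orientation: [179.8, -1.5, 179.2]
ft_force: [-0.2, 0.2, -2.1]
finger_gap: 0.0251
```

Request:
jog_arm(steps="0 0 0 0 1 0 -1;0 0 0 0 1 0 -1;0 0 0 0 1 0 -1;0 0 0 0 1 0 -1;0 0 0 0 1 0 -1;0 0 0 0 1 0 -1;0 0 0 0 0 0 -1")

```text
clock: 13.15
ee_pos: [0.4773, 0.2051, 0.1828]
orientation: [-179.7, -2.4, 179.4]
ft_force: [-0.2, -0.6, -1.1]
finger_gap: 0.0255
```

```bash
python3 tray.py; python3 - <<'E'
from h import *
a=np.load('top.npz')['im'][150:270,120:360,::-1]; cv2.imwrite('pics/t4.png',cv2.resize(a,(720,360),interpolation=cv2.INTER_CUBIC))
E
```

```text
outer y [-221.04528862 -220.09090173 -218.01818259 -217.54664832] home -217.6 [0.47658258 0.20342702 0.18236943] [-0.51557478 -0.53941516 -1.09296105]
```

View pics/t4.png

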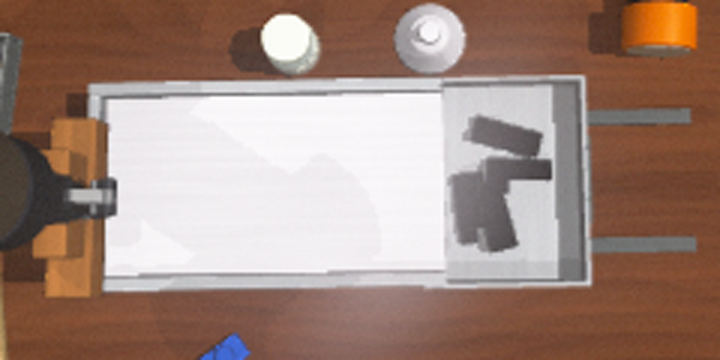

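The deck is bare and the shards lie in the tray at (450-550, 115-250), with the tray home. I'll take the scraper back to its dish.

Request:
jog_arm(steps="0 -0.25 0.55 -0.4 0.9 0 -1;0 -0.25 0.55 -0.4 0.9 0 -1;0 0 0.5 -0.4 0.9 0 -1;0 0 0 -0.4 0.9 0 -1;0 0 0 -0.4 0.9 0 -1;0 0 0 -0.4 0.9 0 -1;0 0 0 -0.4 0.9 0 -1;0 0 0 0 0 0 -1")

```text
clock: 13.87
ee_pos: [0.4002, 0.3554, 0.1753]
orientation: [-178.7, -0.8, -172.8]
ft_force: [0.8, 0.6, -2.5]
finger_gap: 0.0253
```

Request:
jog_arm(steps="0.26 -0.16 0.07 0.09 0.22 0 -1;0 0 0 0 0 -0.8 -1;0 0 0 0 0 -0.8 -1;0 0 0 0 0 -0.8 -1;0 0 0 0 0 -0.8 -1;0 0 0 0 0 0 -1")

```text
clock: 14.37
ee_pos: [0.4015, 0.3537, 0.0905]
orientation: [-179.5, -0.1, -172.5]
ft_force: [-0.5, -0.5, -2.2]
finger_gap: 0.0254
```

Request:
jog_arm(steps="0.1 0 0 0.03 0.3 0 -1;0 0 0 0 0 -0.3 -1;0 0 0 0 0 -0.4 -1;0 0 0 0 0 0 -1")

```text
clock: 14.7
ee_pos: [0.4038, 0.36, 0.0733]
orientation: [179.9, 0.0, -172.6]
ft_force: [0.9, 0.2, -1.5]
finger_gap: 0.0255
```

Request:
jog_arm(steps="0 0 0 -0.04 0.03 -0.4 -1;0 0 0 0 0 -0.3 -1;0 0 0 0 0 -0.15 -1;0 0 0 0 0 0 -1")

```text
clock: 15.03
ee_pos: [0.4037, 0.3621, 0.0518]
orientation: [179.8, 0.2, -172.5]
ft_force: [-0.8, 0.3, 0.7]
finger_gap: 0.0252
```

Near the floor, so I'll make a slight final press, then open and rise.

Request:
jog_arm(steps="0 0 0 0 0 -0.05 -1;0 0 0 0 0 0 0;0 0 0 0 0 0 1;0 0 0 0 0 0 1;0 0 0 0 0 0 1;0 0 0 0 0 0 1;0 0 0 0 0 0 1")

```text
clock: 15.62
ee_pos: [0.405, 0.3638, 0.0529]
orientation: [179.6, 0.4, -172.4]
ft_force: [-0.4, 0.7, -0.3]
finger_gap: 0.0852
```

Request:
jog_arm(steps="0 0 0 0 0 0.5 1;0 0 0 0 0 1 1;0 0 0 0 0 1 1;0 0 0 0 0 1 1;0 0 0 0 0 1 1;0 0 0 0 0 0.5 1;0 0 0 0 0 0 1")

```text
clock: 16.2
ee_pos: [0.4034, 0.3613, 0.1815]
orientation: [179.9, 0.2, -172.5]
ft_force: [-0.8, 0.3, 0.8]
finger_gap: 0.0854
```

```bash
python3 tray.py; python3 - <<'E'
from h import *
im,d=viewer.read_camera('wrist'); cv2.imwrite('pics/w5.png',im[:,:,::-1])
im,d=viewer.read_camera('side'); 
a=np.load('top.npz'); P=cloud('top',a['d']); X,Y,Z=P[...,0],P[...,1],P[...,2]
m=(X>.41)&(X<.583)&(Y>-.21)&(Y<-.09)&(a['im'].max(-1)<110); print('shards max z',np.percentile(Z[m],[50,99,100]),P[m].min(0),P[m].max(0))
b=cv2.resize(im[60:300,150:400,::-1],(600,576)); cv2.imwrite('pics/s5.png',b)
E
```

```text
outer y [-220.66499935 -220.43868481 -218.06636858 -217.43099359] home -217.6 [0.4030759  0.36096393 0.180339  ] [ 0.51747813 -0.45892078  0.26950854]
shards max z [0.02423875 0.03588166 0.03786964] [ 0.43355945 -0.18751281  0.00902154] [ 0.54686863 -0.11636424  0.03786964]
```

View pics/w5.png

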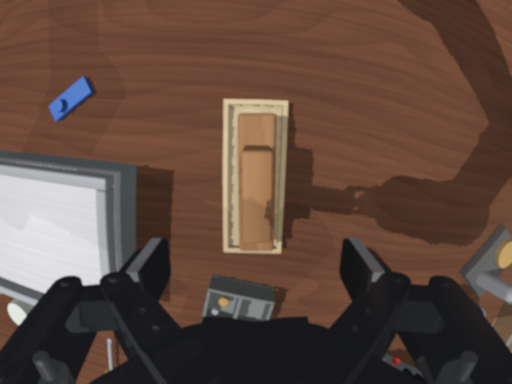

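View pics/s5.png

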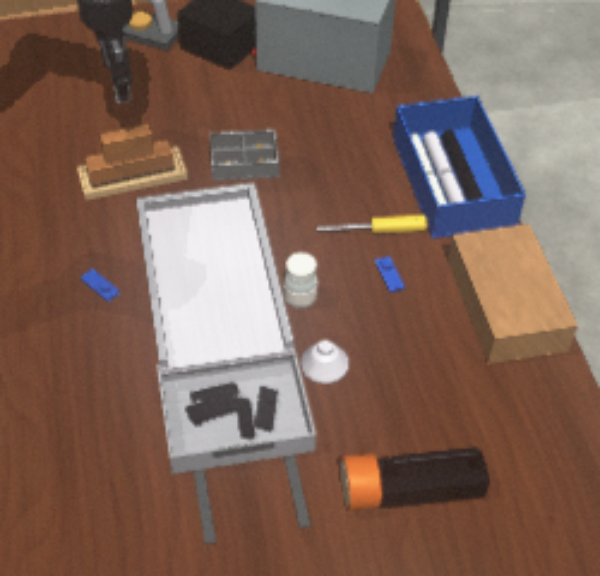

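The wrist view shows the scraper upright inside the dish at (256, 180). The side view shows four shards in the tray at (190-275, 385-435), a clear deck and the bystanders in place. I'll hand it in.

```bash
python3 -c "
from bench import job_done; print(job_done())"
```

```text
the job is handed in; nothing more can be done
None
```

The job is done and handed in at about 16 s of the 67 s allowed; the hand-in gives no verdict.

I pushed the tray home with the shut fingers, then took the scraper by its handle. One sweep sent all four pieces off the deck into the tray. I then stood the scraper back in its dish and lifted clear.

The last checks showed:
- **Tray:** its outer face was at y of about -217.5 mm, against -217.6 mm for fully home. A few edge pixels read 3 mm further out, still within the 8 mm allowed.
- **Pieces:** all four were visible in the tray, their highest point about 38 mm above the table, and the deck was bare.
- **Scraper:** it stood upright inside the dish walls.
- **Bystanders:** the ones in the last view (lantern, reflector, driver and flux) looked unmoved. I did not measure their shift, and the cells and charger were outside that crop.

The first grasp of the scraper was too close to the top of its handle, so I opened and gripped again lower before lifting. During the sweep the scraper crept up to about 4 mm above the plate; I lowered it again partway through.

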